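Index the dish carousel for a picture

TASK

Get the red agar dish ready for its picture: put it flat in the empty bay of the blue carousel, turn the carousel until the white mark of that bay points at the orange arrow, and swing the camera head fully in over the dish, against its stop. Do not drop or tip the dish, leave the other dishes, jar, tape roll and bottle where they are, and let go of everything.

Things in the scene. Friction and masses are not known exactly. Their poses are not given: they have to be found in the camera images.
- station: White round housing (216 mm across, 24 mm high) of a rotary dish station, fixed to the table. Origin: under its centre at table level, on the carousel's axis; z up, x towards the orange arrow, whose tip is 107 mm out; the black tongue under the arrow is 24 mm high and reaches 150 mm out. The camera head's post stands at (100, -100) mm in this frame.
- carousel (a joint): Angle of the blue carousel (disc 200 mm across, top face 30 mm above the table) about its upright axis, rad, counter-clockwise from above; 0 (or a whole turn, 6.283) when the white mark points at the orange arrow. Starts at 0.9 to 5.4, turns freely both ways past a whole turn, stays where it is left (friction about 0.12 N m).
- knob_grip (a point): On the carousel's axis, 64 mm above the table: middle of the black bar knob, which turns the carousel. The bar is 36 mm long along this point's y axis and 14 mm thick along its x axis (which runs from the axis to the white mark), from 50 to 78 mm above the table.
- mark (a point): White mark, 12 x 8 mm, on the carousel's rim outside the empty bay, 95 mm from the axis, 30 mm above the table; x points outward.
- index (a point): Point fixed on the housing, 95 mm from the axis in the orange arrow's direction, 30 mm above the table: where the white mark must come.
- bay (a point): Centre of the floor of the empty bay, 52 mm from the axis towards the white mark, 30 mm above the table. Six pins 4 mm high leave a 67 mm circle for the 60 mm dish; pin centres 36 mm from the bay's centre at 30, 90, 150.. degrees from this point's x axis (radially outward). Two cream dishes (tops 50 mm above the table) are fixed in the other bays, 120 degrees to either side.
- head (a joint): Swing of the camera head about its post, rad: 0 = fully in, against its stop, over a dish at the arrow; grows clockwise from above, to 2.0. Starts parked at 1.0 to 1.7, stays where it is left (about 1 N moves it at the handle). Grey head 46 mm across, 59 to 100 mm above the table; arm 111 mm long, 18 mm wide, 80 to 92 mm up; post top 96 mm. It clears the dishes and the knob.
- head_handle (a point): Middle of the exposed part of the red upright pin (14 mm thick, 100 to 136 mm above the table) on top of the camera head, by which it is swung; point 121 mm above the table, 111 mm from the hinge.
- head_hinge (a point): Hinge axis of the camera head (the post), at the handle's height. The post, 20 mm thick, stands on a white foot 16 mm high that reaches about 35 mm round it and joins the housing.
- red_dish: Closed dish with a pale rim and deep red agar, 60 mm across, 20 mm high, about 45 g, loose on the table. Origin: centre of its underside.
- yellow_dish: Like the red dish, with yellow agar. A bystander.
- green_dish: Like the red dish, with green agar. A bystander.
- stain_jar: Amber jar with a blue cap, 38 mm across, 55 mm high. Origin under its centre. A bystander.
- tape_roll: White roll of tape lying flat, 56 mm across, 19 mm high. Origin under its centre. A bystander.
- wash_bottle: White bottle with a green cap, 54 mm across, 130 mm high. Origin under its centre. A bystander.
- foam_block: White block with coloured tubes, 90 x 90 mm, about 105 mm high, fixed to the table. Origin under its centre.
There are look-alikes about, which are no part of the job. Leave any pink or purple look-alike of the red_dish alone.

How it is judged:
At the end, for the whole second after the job is handed in: The red dish lies flat in the marked bay (within 6 mm of its centre, within 3 mm of its floor, tilted less than 0.08 rad), the white mark is within 7 mm of the index point (about 4 degrees), the camera head is within 0.06 rad of its inner stop, and the dish and carousel are at rest (horizontal distance between red_dish and bay below 0.006 m and z of red_dish in the frame of bay between -0.003 and 0.003 m and angle between red_dish's own z axis and vertical below 0.08 rad and horizontal distance between mark and index below 0.007 m and value of joint head below 0.06 rad and linear speed of red_dish below 0.02 m/s and not (velocity of joint carousel above 0.05 rad/s) and not (velocity of joint carousel below -0.05 rad/s)); the robot touches nothing.
It fails at once if a bystander (other dish, jar, tape roll or bottle) is moved more than 30 mm or tipped over (distance of any of yellow_dish, green_dish, stain_jar, tape_roll, wash_bottle from where it was at the start of the episode above 0.03 m or angle between any of yellow_dish, green_dish, stain_jar, tape_roll, wash_bottle's own z axis and vertical above 0.6 rad).
It fails at once if the red dish is tipped more than about 40 degrees (angle between red_dish's own z axis and vertical above 0.7 rad).
It fails at once if the red dish is dropped (it falls faster than 0.6 m/s with no finger on it) (linear speed of red_dish above 0.6 m/s and contact force between the fingers and red_dish below 0.05 N).
It also fails if it takes over 72 s, if anything falls off the work surface, if the arm or the gripper's body presses on something with over 40 N, if the wrist force passes 120 N, or if a joint passes its speed limit or range.

ROBOT

A 6-joint arm with a two-finger parallel gripper is mounted at the origin on the work surface. World frame = base frame: x ahead of the robot, y to its left, z up, the work surface at z = 0. Lengths are in m, angles in rad, forces in N, time in s.
With the tool pointing down it reaches from about 0.325 to 0.75 m from the base axis. Payload 7.6 kg.
Tool frame: the origin (TCP) lies between the finger pads; the fingertips stand 17 mm ahead of it and the grasp point (between the pads) lies 2 mm behind it; y points along the fingers, z is the direction in which the jaws open and shut, and the axes are right-handed (so a half turn about y gives the same grasp; the last joint's range is limited). The gripper opens to 85 mm and grips with 20 to 120 N. Pads are 22 mm wide; open, the fingers measure 114 mm over their backs; the gripper's body (76 mm by 85 mm) begins 54 mm behind the grasp point. The pads swing forward as they close: fully open they stand 13 mm farther back than shut.
Start: joints at [-1.347, 0.052, 1.401, -0, 1.689, -0.07], TCP at [0.152, -0.503, 0.248] pointing down, gripper open.
Joint ranges: [-2.9, 2.9], [-0.91, 2.17], [0.12, 2.37], [-1.06, 4.2], [0.26, 2.73], [-2.93, 2.93]. Speed limits (rad/s): [2.57, 2.57, 3.01, 3.14, 3.14, 3.14].

INTERFACE

Orientations are given as a rotation vector (axis times angle).
In Python, from station import arm gives the robot as it stands. The module is installed in compiled form; this text tells all that it offers.
- The arm moves only by the tool servo_tool, never from a script. Its argument "rows" is a list that holds one entry, the list of rows, each a list of 5 numbers: the shift along the tool's x, y, z in m, then the turn about the tool's y in degrees, then the gripper's target within -1 to 1 (fully open at 1, half-way at 0, shut at -1). In form: [[[x, y, z, twist, fingers], ...]]. A call has 1 to 10 rows; each row shifts and turns the commanded pose from where the row before left it, along the tool's axes as they then stand; what a row does not reach is not made up. A row lasts 1/10 s, in which the tool goes at most 50 mm and 8.59 degrees, less where a joint would pass 70% of its speed; a pose out of reach is approached as far as the arm can. A call with a gripper value outside its range is refused whole. The fingers move at their own pace and stop on an object; the grip force is fixed at half the most. Time passes only in rows, so rows that do not move let the fingers close. It gives the time, the measured TCP pose, the force and the opening at its end, in the units of the state.
- arm.state(): the state, without advancing time (a new reading comes with each control period).
- arm.read_camera(name): name is "scene" or "top" or "wrist"; returns a dict with "pixels" (480x640x3 uint8, red, green, blue), "vertical_fov" (degrees; the focal length in pixels is half the picture's height over the tangent of half this angle, whatever the lens; pixels are square), "cx", "cy" (the principal point, pixels), "rvec" (rotation vector, rad) and "tvec" (3), from world to camera coordinates, as OpenCV has them. Camera axes: x right, y down, z forward; pixel columns grow to the right and rows downward; lengths in m; the calibration is good to about 2 mm. The wrist camera is an equidistant fisheye: a pixel r from the principal point sees the ray r / f radians off the axis. A picture is of the moment at which its call begins. There is no depth.
- arm.finish_job(): hands the job in, once; it reports no verdict.
Trained networks look in the newest picture that a camera, given by its name, has taken for a name from the list of things; names that differ only in an ending like _2 or _b are one class to them, and where a whole thing is asked for, a point or a joint stands for the part that bears it (a point fixed in the world has none). Each returns a list of dicts, best first, with "confidence" (0 to 1); they miss things now and then, are a little off and sometimes report something else, mostly with a low value. They report only what shows in the picture. A call takes as long as a camera call. They do not tell look-alikes from the thing itself.
- arm.look_for(camera, name): "xyz" ([x, y, z] in m, in world coordinates, good to about 4 mm: the middle of the surface that is visible of it).
- arm.trace(camera, name): "region" (480x640 bool, what is visible of it).
- arm.place_of(camera, name): "xyz" ([x, y, z] in m, in world coordinates, good to about 4 mm: a listed point, or the origin of a listed thing).
The state is a dict: "time": time; "joints": joint angles; "dq": joint speeds; "tau": joint torques, N m; "tool_pos": TCP position; "ee_rot": TCP orientation; "force": force on the tool from outside, world axes, zero at the start; "moment": the same for the moment, N m; "finger_gap": finger opening in m.
Only numpy, scipy, OpenCV 4.12 (cv2) and the standard library are available. Lean on these libraries where they do the work, as an engineer would, in place of code of your own. Each camera call takes 0.05 s, during which the arm holds its last target.

## Working session

There is one attempt and no reset: what is moved stays moved. The work goes in short steps, Python scripts to look and compute and a tool call to move; the robot and the scene stay as the last step left them, time stands still between calls to the robot, and variables do not carry over. Pictures are saved under pics/ and viewed, and the job is handed in when it is done.

Besides the shell and the picture viewer there is one more tool, called after "Request:" as name(argument=value, ...), one argument or row to a line, values as JSON. servo_tool: Moves the arm, as the interface text tells. Its arguments: {"type":"object","properties":{"rows":{"type":"array"}},"required":["rows"]}

```bash
mkdir -p pics; ls
cat > h.py <<'E'
import numpy as np, cv2
from station import arm
from scipy.spatial.transform import Rotation as R
def shot(cam,fn):
    d=arm.read_camera(cam); cv2.imwrite(f'pics/{fn}.png',d['pixels'][:,:,::-1]); return d
def ray(d,u,v):
    f=240/np.tan(np.radians(d['vertical_fov'])/2)
    Rm=R.from_rotvec(np.ravel(d['rvec'])).as_matrix(); t=np.ravel(d['tvec'])
    return -Rm.T@t, Rm.T@np.array([(u-d['cx'])/f,(v-d['cy'])/f,1.])
def onz(d,u,v,z):
    o,r=ray(d,u,v); return o+r*(z-o[2])/r[2]
def proj(d,p):
    f=240/np.tan(np.radians(d['vertical_fov'])/2)
    c=R.from_rotvec(np.ravel(d['rvec'])).as_matrix()@np.array(p)+np.ravel(d['tvec'])
    return c[0]/c[2]*f+d['cx'], c[1]/c[2]*f+d['cy']
def st():
    s=arm.state(); Rm=R.from_rotvec(s['ee_rot']).as_matrix()
    print('t',round(s['time'],2),'pos',np.round(s['tool_pos'],4),'F',np.round(s['force'],1),'gap',round(s['finger_gap'],4),'J',np.round(s['joints'],3)); print(np.round(Rm,3)); return s,Rm
E
python3 - <<'E'
from h import *
np.set_printoptions(suppress=True)
s,Rm=st()
for c in ('top','scene'):
    d=shot(c,c+'0')
    print(c,d['vertical_fov'],d['cx'],d['cy'],d['rvec'],d['tvec'])
    for n in ['station','red_dish','knob_grip','mark','index','bay','head_handle','head_hinge','yellow_dish','green_dish','stain_jar','tape_roll','wash_bottle','foam_block']:
        try:
            print(c,n,[(np.round(q['xyz'],3).tolist(),round(q['confidence'],2)) for q in arm.place_of(c,n)[:4]])
        except Exception as e: print(n,e)
st()
E
```

```text
pics
t 0.0 pos [ 0.152  -0.5022  0.2474] F [ 0.2 -1.1 -0.4] gap 0.0855 J [-1.347  0.053  1.402 -0.     1.689 -0.07 ]
[[-0.957 -0.     0.29 ]
 [-0.29   0.002 -0.957]
 [-0.    -1.    -0.002]]
top 46.62043275794005 318.2609242595366 238.2951690966435 [ 2.14695551 -2.17033843  0.12111702] [-0.08473885  0.53435747  1.28814697]
top station [([0.557, 0.019, -0.005], 0.78)]
top red_dish [([0.672, -0.39, 0.001], 0.86), ([0.571, -0.369, 0.004], 0.85), ([0.468, -0.437, 0.003], 0.79), ([0.702, -0.482, 0.001], 0.66)]
top knob_grip [([0.56, 0.022, 0.061], 0.69)]
top mark [([0.642, -0.022, 0.03], 0.77), ([0.711, -0.146, 0.006], 0.58)]
top index [([0.562, 0.12, 0.031], 0.57)]
top bay [([0.602, -0.003, 0.029], 0.57)]
top head_handle [([0.601, 0.214, 0.12], 0.89), ([0.604, -0.001, 0.03], 0.74)]
top head_hinge [([0.666, 0.119, 0.124], 0.9)]
top yellow_dish [([0.376, 0.306, -0.001], 0.9)]
top green_dish [([0.424, -0.228, 0.002], 0.78), ([0.602, 0.216, 0.116], 0.56), ([0.666, 0.123, 0.122], 0.31)]
top stain_jar [([0.44, -0.346, 0.001], 0.62)]
top tape_roll []
top wash_bottle [([0.368, 0.196, -0.0], 0.95)
[... 674 characters left out ...]
002], 0.67), ([0.603, 0.208, 0.123], 0.6), ([0.437, -0.345, -0.001], 0.55), ([0.554, -0.238, 0.004], 0.31)]
scene head_hinge [([0.669, 0.118, 0.126], 0.73), ([0.561, 0.122, 0.027], 0.59)]
scene yellow_dish [([0.374, 0.308, -0.0], 0.78)]
scene green_dish [([0.423, -0.226, -0.002], 0.96)]
scene stain_jar [([0.438, -0.344, -0.0], 0.6)]
scene tape_roll [([0.553, -0.238, 0.002], 0.89)]
scene wash_bottle [([0.367, 0.199, -0.002], 0.78), ([0.441, -0.346, 0.0], 0.46)]
scene foam_block [([0.712, -0.151, -0.002], 0.65)]
t 1.5 pos [ 0.1521 -0.5025  0.2483] F [-0.2 -0.5 -0.1] gap 0.0854 J [-1.347  0.052  1.401  0.     1.689 -0.07 ]
[[-0.957  0.     0.29 ]
 [-0.29  -0.    -0.957]
 [-0.    -1.     0.   ]]
```

View pics/top0.png

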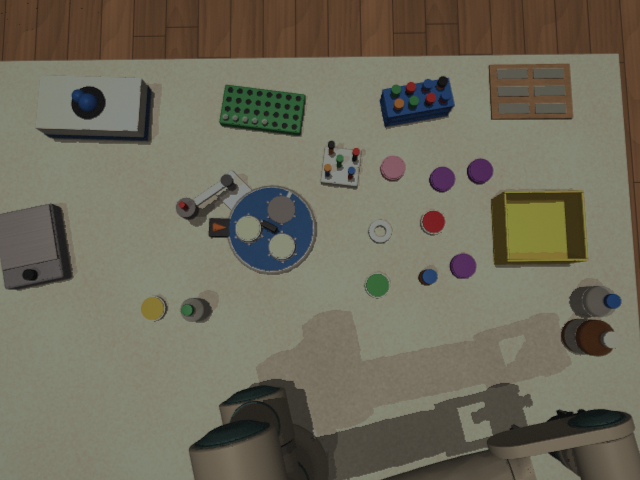

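View pics/scene0.png

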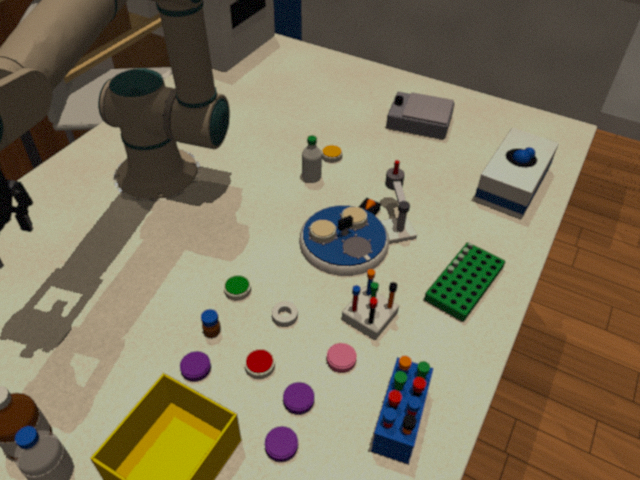

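The top view shows the red dish at (433,222), with purple and pink look-alikes around it. The station centre is at about (272,228), the white mark near (291,194) to the upper right, the orange arrow on the left at (219,228) and the head parked at (187,208). My plan is to turn the carousel by its knob first, then place the dish, then swing the head in.

Request:
servo_tool(
  rows=[
    [[-0.034,0.003,-0.024,0,1],[-0.034,0.003,-0.024,0,1],[-0.034,0.003,-0.024,0,1],[-0.034,0.003,-0.024,0,1],[-0.034,0.003,-0.024,0,1],[-0.034,0.003,-0.024,0,1],[-0.034,0.003,-0.024,0,1],[-0.034,0.003,-0.024,0,1]],
  ],
)

```text
time: 2.3
tool_pos: [0.3576, -0.2385, 0.2244]
ee_rot: [-0.305, 2.063, -2.064]
force: [1.1, -0.4, -0.1]
finger_gap: 0.0853
```

Request:
servo_tool(
  rows=[
    [[-0.034,0.003,-0.024,0,1],[-0.034,0.003,-0.024,0,1],[-0.034,0.003,-0.024,0,1],[-0.034,0.003,-0.024,0,1],[-0.034,0.003,-0.024,0,1],[-0.034,0.003,-0.024,0,1],[-0.034,0.003,-0.024,0,1],[0,0,0,0,1],[0,0,0,0,1]],
  ],
)

```text
time: 3.2
tool_pos: [0.536, -0.0098, 0.2028]
ee_rot: [-0.308, 2.063, -2.063]
force: [-0.1, -1.7, -0.5]
finger_gap: 0.0854
```

```bash
cat >> h.py <<'E'
def delta(target,psi):
    s,Rm=st(); d=Rm.T@(np.array(target)-s['tool_pos']); z=Rm[:,2]
    cur=np.degrees(np.arctan2(z[1],z[0])); print('toolshift',np.round(d,4),'psi',round(cur,1),'twist',round(-(psi-cur),1))
E
python3 - <<'E'
from h import *
np.set_printoptions(suppress=True)
st()
d=shot('wrist','wrist1')
for n in ['station','knob_grip','mark','bay','index','head_hinge','head_handle']:
    print(n,[(np.round(q['xyz'],3).tolist(),round(q['confidence'],2)) for q in arm.place_of('wrist',n)[:3]])
E
```

```text
t 3.2 pos [ 0.536  -0.0098  0.2028] F [-0.1 -1.7 -0.5] gap 0.0854 J [-0.087  0.102  1.439 -0.     1.602  1.188]
[[-0.957 -0.001  0.291]
 [-0.291 -0.    -0.957]
 [ 0.001 -1.     0.   ]]
station [([0.558, 0.027, 0.0], 0.96)]
knob_grip [([0.559, 0.021, 0.063], 0.56), ([0.562, 0.122, 0.03], 0.48)]
mark [([0.641, -0.024, 0.031], 0.69), ([0.597, 0.215, 0.119], 0.36), ([0.714, -0.146, 0.0], 0.27)]
bay [([0.604, -0.001, 0.03], 0.63)]
index [([0.564, 0.12, 0.027], 0.7)]
head_hinge []
head_handle [([0.597, 0.21, 0.119], 0.77)]
```

View pics/wrist1.png

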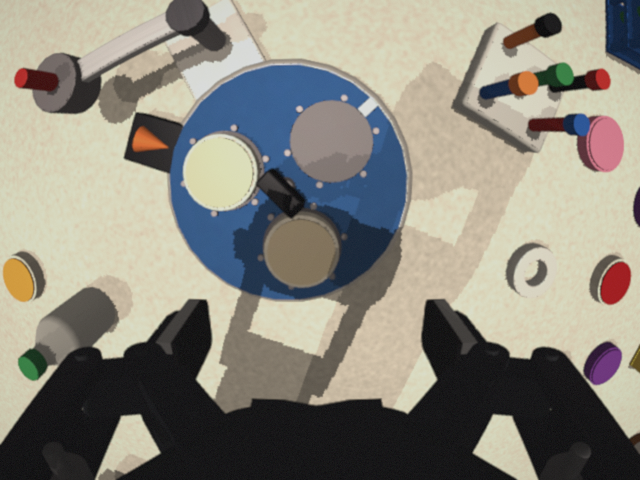

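Request:
servo_tool(
  rows=[
    [[-0.0158,0,-0.0116,0,1],[-0.0158,0,-0.0116,0,1],[0,0.01,0,-7.55,1],[0,0.01,0,-7.55,1],[0,0.01,0,-7.55,1],[0,0.01,0,-7.55,1],[0,0.01,0,-7.55,1],[0,0.01,0,-7.55,1],[0,0,0,0,1],[0,0,0,0,1]],
  ],
)

```text
time: 4.6
tool_pos: [0.5595, 0.0209, 0.1436]
ee_rot: [-0.936, 1.56, -1.561]
force: [-1.1, -0.9, 0.3]
finger_gap: 0.0852
```

Run:
```python
from h import *
np.set_printoptions(suppress=True)
delta([0.5595,0.0215,0.073],-27.8)
d=shot('wrist','wrist2')
for n in ['station','knob_grip','mark','bay','index']:
    print(n,[(np.round(q['xyz'],3).tolist(),round(q['confidence'],2)) for q in arm.place_of('wrist',n)[:3]])
```

```text
t 4.6 pos [0.5595 0.0209 0.1436] F [-1.1 -0.9  0.3] gap 0.0852 J [-0.029  0.206  1.443 -0.     1.492  0.462]
[[-0.471  0.     0.882]
 [-0.882 -0.    -0.471]
 [ 0.    -1.     0.   ]]
toolshift [-0.0005  0.0706 -0.0003] psi -28.1 twist -0.3
station [([0.555, 0.03, 0.0], 0.95)]
knob_grip [([0.56, 0.02, 0.066], 0.76)]
mark [([0.645, -0.019, 0.03], 0.65)]
bay [([0.605, -0.003, 0.033], 0.96)]
index [([0.565, 0.121, 0.031], 0.96)]
```

View pics/wrist2.png

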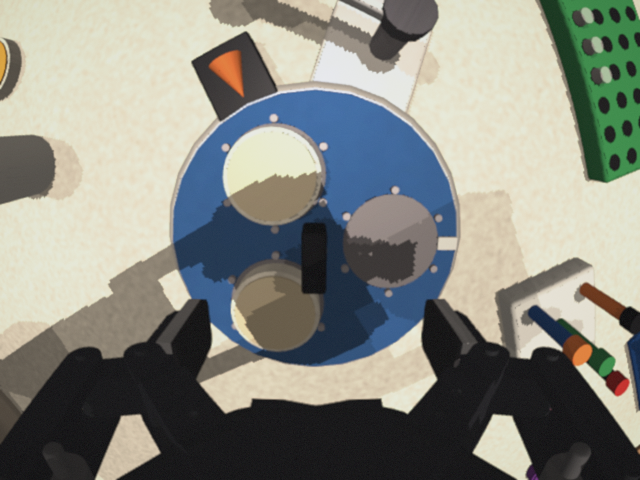

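The knob bar at (313,258) is square to the jaws, so I'll descend and grip it.

Request:
servo_tool(
  rows=[
    [[0,0.02,0,0,1],[0,0.02,0,0,1],[0,0.02,0,0,1],[0,0.0105,0,0,1],[0,0,0,0,-1],[0,0,0,0,-1],[0,0,0,0,-1],[0,0,0,0,-1],[0,0,0,0,-1],[0,0,0,0,-1]],
  ],
)

```text
time: 5.9
tool_pos: [0.5584, 0.0218, 0.0738]
ee_rot: [-0.941, 1.56, -1.556]
force: [-9.3, 2.7, 9.5]
finger_gap: 0.0127
```

Request:
servo_tool(
  rows=[
    [[0,0,0,0,-1],[0,0,0,0,-1],[0,0,0,-4,-1],[0,0,0,-4,-1]],
  ],
)

```text
time: 6.3
tool_pos: [0.5587, 0.0217, 0.0738]
ee_rot: [-1.028, 1.46, -1.456]
force: [-7.4, 2.4, 7.8]
finger_gap: 0.0126
```

Request:
servo_tool(
  rows=[
    [[0,-0.0005,-0.0008,-5.4,-1],[0,0,0,-5.4,-1],[0,0,0,-5.4,-1],[0,0,0,-5.4,-1],[0,0,0,-5.4,-1],[0,0,0,-5.4,-1],[0,0,0,-5.4,-1],[0,0,0,-5.4,-1],[0,0,0,-5.4,-1],[0,0,0,-5.4,-1]],
  ],
)

```text
time: 7.3
tool_pos: [0.5604, 0.0219, 0.0738]
ee_rot: [-1.432, 0.754, -0.76]
force: [10.1, 3.3, -6.1]
finger_gap: 0.0131
```

Request:
servo_tool(
  rows=[
    [[0,0,0,-5.4,-1],[0,0,0,-5.4,-1],[0,0,0,-5.4,-1],[0,0,0,-5.4,-1],[0,0,0,-5.4,-1],[0,0,0,-5.4,-1],[0,0,0,-5.4,-1],[0,0,0,-5.4,-1],[0,0,0,-5.4,-1],[0,0,0,-4.9,-1]],
  ],
)

```text
time: 8.3
tool_pos: [0.5612, 0.0234, 0.0738]
ee_rot: [-1.567, 0.023, -0.035]
force: [15.4, 11.0, -9.2]
finger_gap: 0.0128
```

Run:
```python
from h import *
np.set_printoptions(suppress=True)
delta([0.5595,0.0215,0.073],87.7)
for c in ('top','scene','wrist'):
  d=shot(c,c+'3')
  for n in ['station','knob_grip','mark','bay','index','head_hinge','head_handle']:
    print(c,n,[(np.round(q['xyz'],3).tolist(),round(q['confidence'],2)) for q in arm.place_of(c,n)[:2]])
im=cv2.imread('pics/top3.png')[150:290,160:330]; cv2.imwrite('pics/top3c.png',cv2.resize(im,None,fx=4,fy=4,interpolation=cv2.INTER_CUBIC))
```

```text
t 8.3 pos [0.5612 0.0234 0.0738] F [15.4 11.  -9.2] gap 0.0128 J [-0.026  0.276  1.508  0.004  1.35  -1.561]
[[ 0.999  0.008  0.037]
 [-0.037  0.004  0.999]
 [ 0.007 -1.     0.004]]
toolshift [-0.0017  0.0008 -0.002 ] psi 87.9 twist 0.2
top station [([0.555, 0.02, -0.002], 0.81)]
top knob_grip [([0.56, 0.022, 0.064], 0.84)]
top mark [([0.567, 0.119, 0.032], 0.71)]
top bay [([0.558, 0.074, 0.032], 0.61)]
top index [([0.561, 0.121, 0.029], 0.75)]
top head_hinge [([0.667, 0.118, 0.124], 0.8), ([0.555, 0.023, -0.002], 0.68)]
top head_handle [([0.602, 0.214, 0.118], 0.63)]
scene station [([0.559, 0.019, -0.004], 0.58)]
scene knob_grip [([0.559, 0.022, 0.063], 0.6)]
scene mark [([0.562, 0.118, 0.03], 0.95)]
scene bay [([0.561, 0.076, 0.028], 0.6)]
scene index [([0.564, 0.12, 0.027], 0.65), ([0.561, 0.118, 0.03], 0.56)]
scene head_hinge [([0.666, 0.114, 0.123], 0.82)]
scene head_handle [([0.603, 0.209, 0.12], 0.81)]
wrist station [([0.555, 0.027, -0.001], 0.84)]
wrist knob_grip []
wrist mark [([0.562, 0.118, 0.031], 0.87), ([0.562, 0.022, 0.063], 0.52)]
wrist bay [([0.56, 0.074, 0.03], 0.82)]
wrist index [([0.565, 0.121, 0.03], 0.69)]
wrist head_hinge []
wrist head_handle []
```

View pics/wrist3.png

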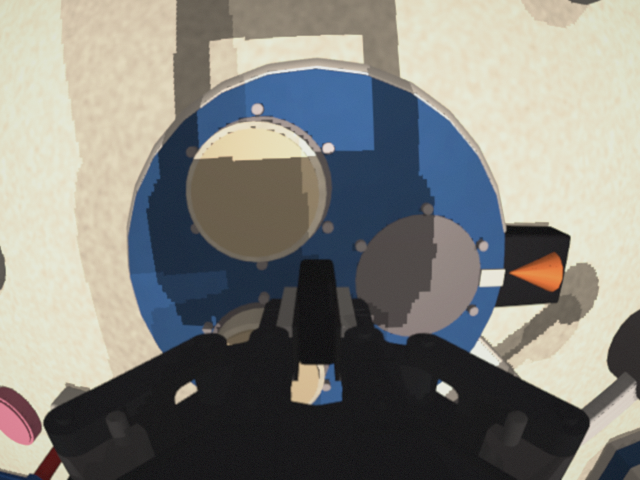

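View pics/top3c.png

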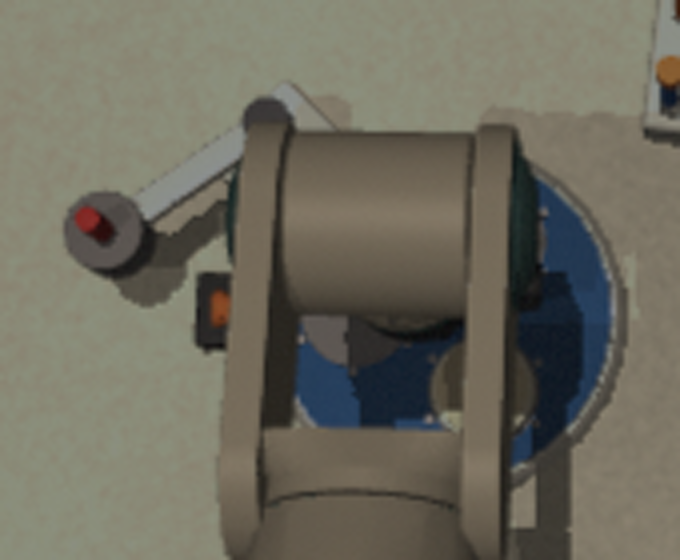

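```bash
cat >> h.py <<'E'
def wray(d,u,v):
    f=240/np.tan(np.radians(d['vertical_fov'])/2)
    Rm=R.from_rotvec(np.ravel(d['rvec'])).as_matrix(); t=np.ravel(d['tvec'])
    x,y=(u-d['cx']),(v-d['cy']); r=np.hypot(x,y); th=r/f
    c=np.array([np.sin(th)*x/r,np.sin(th)*y/r,np.cos(th)])
    return -Rm.T@t, Rm.T@c
def wonz(d,u,v,z):
    o,r=wray(d,u,v); return o+r*(z-o[2])/r[2]
E
python3 - <<'E'
from h import *
np.set_printoptions(suppress=True)
im=cv2.imread('pics/wrist3.png')[210:320,460:590]; cv2.imwrite('pics/w3c.png',cv2.resize(im,None,fx=5,fy=5,interpolation=cv2.INTER_CUBIC))
d=arm.read_camera('wrist')
for n,z in (('mark',.03),('index',.024),('station',.024)):
  q=arm.trace('wrist',n)
  for e in q[:2]:
    ys,xs=np.nonzero(e['region']); print(n,e['confidence'],len(xs),xs.mean(),ys.mean(), wonz(d,xs.mean(),ys.mean(),z))
# orange pixels
hsv=cv2.cvtColor(d['pixels'],cv2.COLOR_RGB2HSV)
m=(hsv[...,0]>4)&(hsv[...,0]<20)&(hsv[...,1]>150)&(hsv[...,2]>120); m[:, :480]=0; m[:220]=0;m[330:]=0
ys,xs=np.nonzero(m); print('arrow',len(xs),xs.mean(),ys.mean(),xs.min(),ys[xs==xs.min()].mean())
print('arrow cen',wonz(d,xs.mean(),ys.mean(),.027),'tip',wonz(d,xs.min(),ys[xs==xs.min()].mean(),.027))
# blue disc edge pts fit circle
px=np.argwhere(np.ones((1,1)))
E
```

```text
mark 0.9 85150 315.78143276570756 218.87983558426308 [0.53016074 0.02517014 0.03      ]
index 0.97 98402 338.9193207455133 223.0171033109083 [0.5339807 0.0362681 0.024    ]
station 0.76 97896 338.56068685135244 222.84329288224237 [0.53388723 0.03609607 0.024     ]
arrow 1145 542.6445414847161 272.3650655021834 510 272.5
arrow cen [0.5656578  0.15343946 0.027     ] tip [0.56406446 0.13043455 0.027     ]
```

View pics/w3c.png

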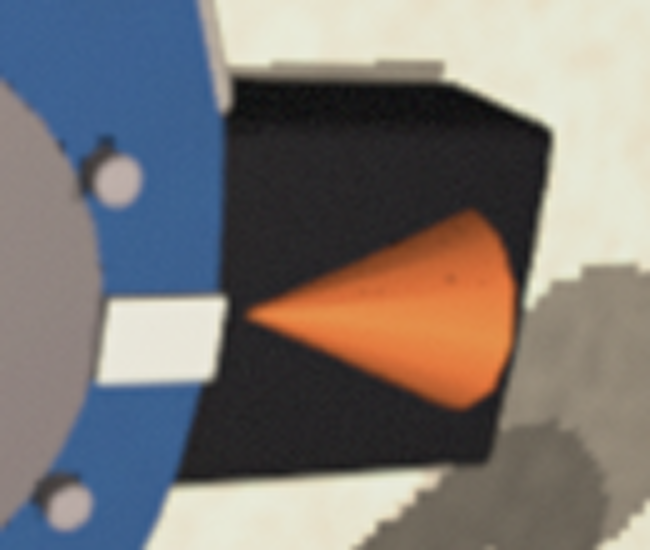

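Run:
```python
from h import *
np.set_printoptions(suppress=True)
d=arm.read_camera('wrist'); c=np.array([.5600,.0217])
print('cam',wray(d,300,200)[0])
for n,u,v,z in (('mark',492.4,278,.03),('tip',508.5,273,.024),('tip',508.5,273,.032),('pinL',482.5,246,.034),('pinR',473,311,.034)):
    p=wonz(d,u,v,z); print(n,p,np.degrees(np.arctan2(p[1]-c[1],p[0]-c[0])), np.hypot(*(p[:2]-c)))
```

```text
cam [0.493136   0.02609121 0.19951497]
mark [0.56521042 0.1178118  0.03      ] 86.89691371978809 0.0962529325422776
tip [0.56552737 0.1312783  0.024     ] 87.11232281477027 0.10971761560078057
tip [0.56222776 0.12648385 0.032     ] 88.78204514134259 0.10480753309726107
pinL [0.54579169 0.10783555 0.034     ] 99.3667619157078 0.08729953432108034
pinR [0.581728   0.10645647 0.034     ] 75.62141108280574 0.08749723009422498
```

Measured about the axis, the mark is at roughly 87.2° and the arrow at 87–88.5°, well inside the 4° tolerance. I'll release the knob, rise, and then head for the red dish.

Request:
servo_tool(
  rows=[
    [[0,0,0,0,1],[0,0,0,0,1],[0,0,0,0,1],[0,0,0,0,1],[0,0,0,0,1],[0,-0.03,0,0,1],[0,-0.03,0,0,1],[0,-0.03,0,0,1],[0,-0.03,0,0,1],[0,0,0,0,1]],
  ],
)

```text
time: 10.75
tool_pos: [0.5606, 0.0212, 0.1987]
ee_rot: [-1.571, 0.026, -0.04]
force: [-0.3, 0.7, 0.1]
finger_gap: 0.0857
```

Run:
```python
from h import *
np.set_printoptions(suppress=True)
d=shot('wrist','wrist4')
for c in ('top','scene','wrist'):
  d=shot(c,c+'4')
  print(c,'red',[(np.round(q['xyz'],3).tolist(),round(q['confidence'],2)) for q in arm.place_of(c,'red_dish')[:5]])
  hsv=cv2.cvtColor(d['pixels'],cv2.COLOR_RGB2HSV)
  m=((hsv[...,0]<6)|(hsv[...,0]>174))&(hsv[...,1]>180)&(hsv[...,2]>80)
  n,l,s,ce=cv2.connectedComponentsWithStats(m.astype(np.uint8))
  for i in range(1,n):
    if s[i,4]>60: print(c,s[i],ce[i], (wonz if c=='wrist' else onz)(d,*ce[i],.019))
delta([0.571,-0.369,0.15],-10)
```

```text
top red [([0.707, -0.274, 0.003], 0.9), ([0.703, -0.484, 0.003], 0.82), ([0.466, -0.436, 0.003], 0.81), ([0.572, -0.368, -0.0], 0.73), ([0.674, -0.39, 0.001], 0.67)]
top [423 211  21  21 338] [433.0295858  221.11538462] [ 0.57320645 -0.36589614  0.019     ]
scene red [([0.676, -0.39, -0.001], 0.96), ([0.569, -0.365, -0.002], 0.94), ([0.467, -0.432, -0.001], 0.8), ([0.699, -0.483, 0.001], 0.79), ([0.711, -0.274, -0.001], 0.66)]
scene [247 350  25  22 445] [258.98426966 360.86966292] [ 0.5723685  -0.36500649  0.019     ]
scene [414 377  11  13 114] [419.03508772 382.74561404] [ 0.86558375 -0.25205058  0.019     ]
scene [389 390  12  13 123] [394.66666667 396.36585366] [ 0.83663889 -0.30195744  0.019     ]
wrist red [([0.68, -0.39, 0.002], 0.89), ([0.712, -0.274, 0.003], 0.77)]
wrist [586 307  14  16 154] [592.75324675 314.5974026 ] [0.67087752 0.32904415 0.019     ]
t 11.1 pos [0.5583 0.0214 0.192 ] F [ 0.  -0.3 -0.4] gap 0.0854 J [-0.028  0.172  1.384 -0.     1.588 -1.557]
[[ 0.999 -0.002  0.041]
 [-0.041 -0.     0.999]
 [-0.002 -1.    -0.   ]]
toolshift [ 0.029   0.042  -0.3895] psi 87.6 twist 97.6
```

View pics/wrist4.png

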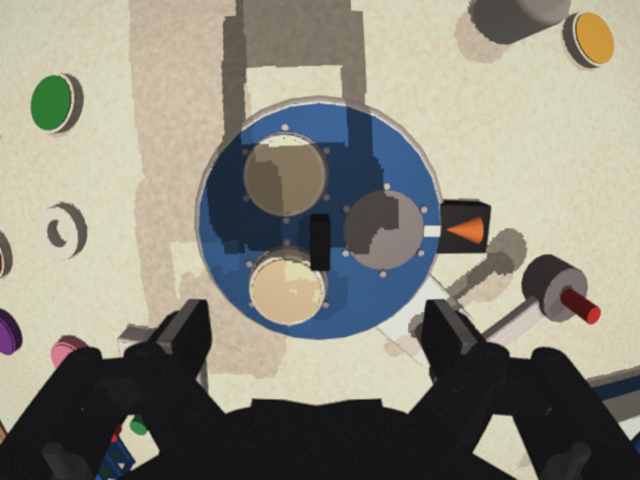

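The mark at (432,231) lines up with the arrow tip at (447,230). Next I'll move to the red dish.

Request:
servo_tool(
  rows=[
    [[0.003,0,-0.0387,0,1],[0.003,0,-0.0387,0,1],[0.003,0,-0.0387,0,1],[0.003,0,-0.0387,0,1],[0.003,0,-0.0387,0,1],[0.003,0,-0.0387,0,1],[0.003,0,-0.0387,0,1],[0.003,0,-0.0387,0,1],[0.003,0,-0.0387,0,1],[0.003,0,-0.0387,0,1]],
  ],
)

```text
time: 12.1
tool_pos: [0.5724, -0.368, 0.1923]
ee_rot: [-1.57, 0.033, -0.032]
force: [0.1, 0.0, 0.2]
finger_gap: 0.0852
```

Request:
servo_tool(
  rows=[
    [[0,0,0,8.45,1],[0,0,0,8.45,1],[0,0,0,8.45,1],[0,0,0,8.45,1],[0,0,0,8.45,1],[0,0,0,8.45,1],[0,0,0,8.45,1],[0,0,0,8.45,1],[0,0,0,0,1],[0,0,0,0,1]],
  ],
)

```text
time: 13.1
tool_pos: [0.5726, -0.3664, 0.1926]
ee_rot: [-1.356, 0.946, -0.944]
force: [-0.9, 1.3, -0.0]
finger_gap: 0.0853
```

Run:
```python
from h import *
np.set_printoptions(suppress=True)
d=shot('wrist','wrist5')
print('red',[(np.round(q['xyz'],3).tolist(),round(q['confidence'],2)) for q in arm.place_of('wrist','red_dish')[:5]])
hsv=cv2.cvtColor(d['pixels'],cv2.COLOR_RGB2HSV)
m=((hsv[...,0]<6)|(hsv[...,0]>174))&(hsv[...,1]>180)&(hsv[...,2]>80)
n,l,s,ce=cv2.connectedComponentsWithStats(m.astype(np.uint8))
for i in range(1,n):
    if s[i,4]>60: print(s[i],ce[i], wonz(d,*ce[i],.019))
delta([0.572,-0.367,0.0245],20)
```

```text
red [([0.698, -0.48, 0.002], 0.93), ([0.468, -0.432, -0.004], 0.78), ([0.573, -0.37, 0.0], 0.73), ([0.676, -0.39, 0.004], 0.58), ([0.71, -0.272, 0.003], 0.56)]
[598  77  15  21 238] [604.72268908  87.05882353] [ 0.79220128 -0.1305832   0.019     ]
[608 331  18  22 264] [616.51136364 341.40151515] [ 0.97312214 -0.37074846  0.019     ]
t 13.2 pos [ 0.5727 -0.3665  0.193 ] F [-0.2  0.4 -0.6] gap 0.0853 J [-0.624  0.518  0.954 -0.     1.67  -0.976]
[[ 0.345 -0.     0.938]
 [-0.938  0.     0.345]
 [-0.    -1.    -0.   ]]
toolshift [ 0.0003  0.1685 -0.0008] psi 20.2 twist 0.2
```

View pics/wrist5.png

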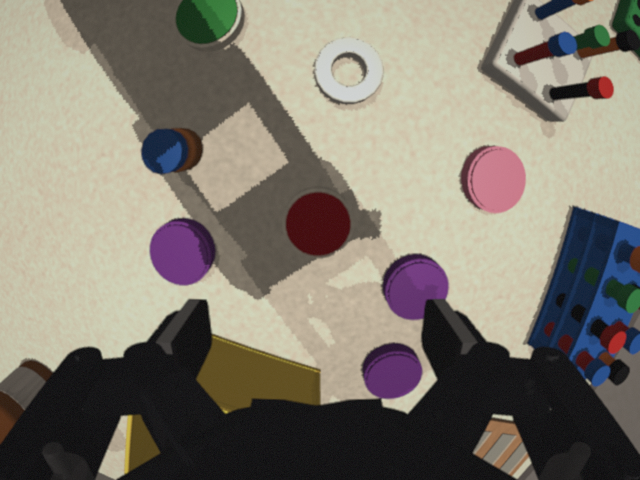

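Run:
```python
from h import *
np.set_printoptions(suppress=True)
d=arm.read_camera('wrist')
hsv=cv2.cvtColor(d['pixels'],cv2.COLOR_RGB2HSV)
m=((hsv[...,0]<10)|(hsv[...,0]>170))&(hsv[...,1]>150)&(hsv[...,2]>40); m[:,:250]=0;m[:,400:]=0;m[:150]=0;m[300:]=0
ys,xs=np.nonzero(m); print(len(xs),xs.min(),xs.max(),ys.min(),ys.max(),xs.mean(),ys.mean(), wonz(d,xs.mean(),ys.mean(),.02))
a,b=wonz(d,xs.min(),223,.02),wonz(d,xs.max(),223,.02);print(np.linalg.norm(a-b),(a+b)/2)
a,b=wonz(d,318,ys.min(),.02),wonz(d,318,ys.max(),.02);print(np.linalg.norm(a-b),(a+b)/2)
```

```text
3052 287 349 193 254 317.6032110091743 223.23066841415465 [ 0.57398313 -0.36416837  0.02      ]
0.05120813035815033 [ 0.57421867 -0.36383297  0.02      ]
0.05167021610214516 [ 0.57453532 -0.36471206  0.02      ]
```

Run:
```python
from h import *
np.set_printoptions(suppress=True)
im=cv2.imread('pics/wrist5.png')[280:400,130:500]; cv2.imwrite('pics/w5c.png',cv2.resize(im,None,fx=2.1,fy=2.1))
d=arm.read_camera('wrist'); s=arm.state(); Rm=R.from_rotvec(s['ee_rot']).as_matrix()
for (u1,v1,u2,v2) in ((208,301,425,301),(211,350,423,350)):
  o,r1=wray(d,u1,v1); _,r2=wray(d,u2,v2)
  r1=Rm.T@r1; r2=Rm.T@r2; oo=Rm.T@(o-s['tool_pos'])
  print('cam in tool',oo)
  for y in (-.03,-.02,-.01,0,.01,.017,.025):
    a=oo+r1*(y-oo[1])/r1[1]; b=oo+r2*(y-oo[1])/r2[1]; print(y,np.round(a,4),np.round(b,4),round(b[2]-a[2],4))
```

```text
cam in tool [-0.06814561 -0.12610256  0.000916  ]
-0.03 [-0.0238 -0.03   -0.0307] [-0.0238 -0.03    0.0327] 0.0633
-0.02 [-0.0192 -0.02   -0.034 ] [-0.0191 -0.02    0.036 ] 0.0699
-0.01 [-0.0146 -0.01   -0.0372] [-0.0145 -0.01    0.0393] 0.0765
0 [-0.01    0.     -0.0405] [-0.0099  0.      0.0426] 0.0831
0.01 [-0.0053  0.01   -0.0438] [-0.0053  0.01    0.0459] 0.0897
0.017 [-0.0021  0.017  -0.0461] [-0.0021  0.017   0.0482] 0.0943
0.025 [ 0.0016  0.025  -0.0488] [0.0016 0.025  0.0508] 0.0996
cam in tool [-0.06814561 -0.12610256  0.000916  ]
-0.03 [-0.0069 -0.03   -0.0318] [-0.0068 -0.03    0.0341] 0.0658
-0.02 [-0.0005 -0.02   -0.0352] [-0.0004 -0.02    0.0375] 0.0727
-0.01 [ 0.0059 -0.01   -0.0386] [ 0.0059 -0.01    0.041 ] 0.0795
0 [ 0.0122  0.     -0.042 ] [0.0123 0.     0.0444] 0.0864
0.01 [ 0.0186  0.01   -0.0454] [0.0187 0.01   0.0479] 0.0932
0.017 [ 0.0231  0.017  -0.0477] [0.0232 0.017  0.0503] 0.098
0.025 [ 0.0282  0.025  -0.0505] [0.0283 0.025  0.0531] 0.1035
```

View pics/w5c.png

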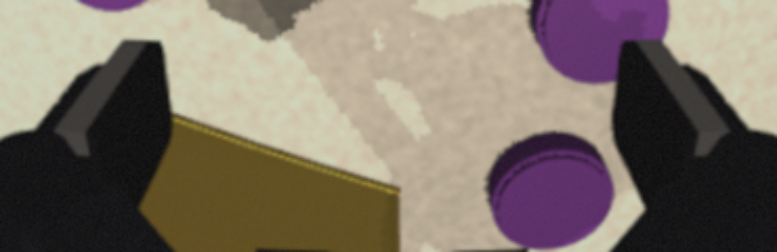

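The open fingertips are about 4 mm ahead of the TCP, so roughly 12 mm at a 60 mm opening. I'll grasp at TCP z of about 0.020.

Request:
servo_tool(
  rows=[
    [[-0.001,0.03,0.0005,0,1],[0,0.03,0,0,1],[0,0.03,0,0,1],[0,0.03,0,0,1],[0,0.03,0,0,1],[0,0.015,0,0,1],[0,0.008,0,0,1],[0,0,0,0,1],[0,0,0,0,1]],
  ],
)

```text
time: 14.2
tool_pos: [0.5736, -0.366, 0.0221]
ee_rot: [-1.355, 0.945, -0.95]
force: [-0.3, -0.2, 0.2]
finger_gap: 0.0851
```

Request:
servo_tool(
  rows=[
    [[0,0,0,0,0.2],[0,0,0,0,0.2],[0,0,0,0,0.2],[0,0,0,0,0.2],[0,0,0,0,0.2],[0,0,0,0,0.2]],
  ],
)

```text
time: 14.8
tool_pos: [0.5738, -0.3661, 0.0224]
ee_rot: [-1.355, 0.945, -0.951]
force: [-0.1, 0.2, 6.6]
finger_gap: 0.0576
```

Run:
```python
from h import *
delta([0.573,-0.3655,0.02],20)
d=shot('wrist','wrist6')
```

```text
t 14.8 pos [ 0.5738 -0.3661  0.0224] F [-0.1  0.2  6.6] gap 0.0576 J [-0.622  0.649  1.12  -0.     1.369 -0.972]
[[ 0.343  0.003  0.939]
 [-0.939 -0.002  0.343]
 [ 0.003 -1.     0.002]]
toolshift [-0.0008  0.0024 -0.0005] psi 20.0 twist 0.0
```

View pics/wrist6.png

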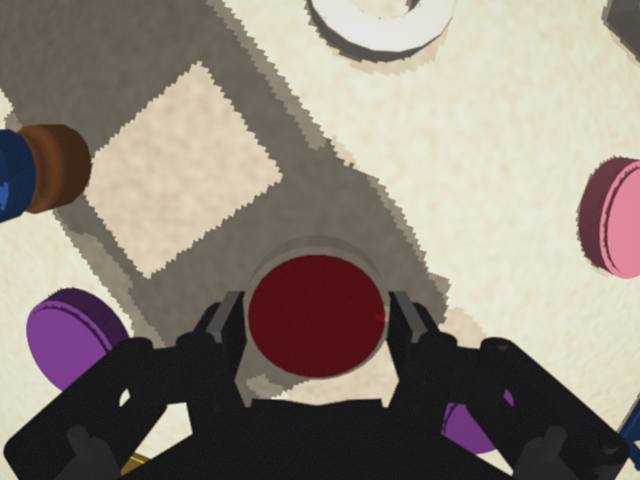

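Run:
```python
from h import *
d=arm.read_camera('wrist'); s=arm.state(); Rm=R.from_rotvec(s['ee_rot']).as_matrix()
hsv=cv2.cvtColor(d['pixels'],cv2.COLOR_RGB2HSV)
m=((hsv[...,0]<10)|(hsv[...,0]>170))&(hsv[...,1]>150)&(hsv[...,2]>40); m[:,:240]=0;m[:,400:]=0;m[:230]=0;m[385:]=0
ys,xs=np.nonzero(m); p=wonz(d,xs.mean(),(ys.min()+ys.max())/2,.0195); print(len(xs),p,np.round(Rm.T@(p-s['tool_pos']),4))
a=wonz(d,317,ys.min(),.0195);b=wonz(d,317,ys.max(),.0195); print(np.linalg.norm(a-b),np.round(Rm.T@((a+b)/2-s['tool_pos']),4))
```

```text
12910 [ 0.57365705 -0.36309045  0.0195    ] [-0.0029  0.003   0.0009]
0.05326194679805603 [-0.0007  0.003   0.0012]
```

Request:
servo_tool(
  rows=[
    [[0,-0.005,0,0,0.2],[0,-0.01,0,0,0.2],[0,-0.02,0,0,0.2],[0,-0.02,0,0,0.2],[0,-0.02,0,0,0.2],[0,-0.02,0,0,0.2],[0,-0.02,0,0,0.2],[0,-0.01,0,0,0.2],[0,0,0,0,0.2]],
  ],
)

```text
time: 15.8
tool_pos: [0.5734, -0.3659, 0.1476]
ee_rot: [-1.355, 0.945, -0.951]
force: [-0.0, 0.9, -0.1]
finger_gap: 0.0576
```

Run:
```python
from h import *
d=shot('wrist','wrist7'); d=shot('scene','scene7')
delta([0.5625,0.0737,0.145],20)
```

```text
t 15.9 pos [ 0.5726 -0.3653  0.1445] F [ 0.2  0.8 -1.2] gap 0.0573 J [-0.622  0.539  1.022 -0.     1.582 -0.972]
[[ 0.343 -0.001  0.939]
 [-0.939  0.001  0.343]
 [-0.001 -1.    -0.001]]
toolshift [-4.159e-01 -3.000e-04  1.409e-01] psi 20.0 twist 0.0
```

View pics/wrist7.png

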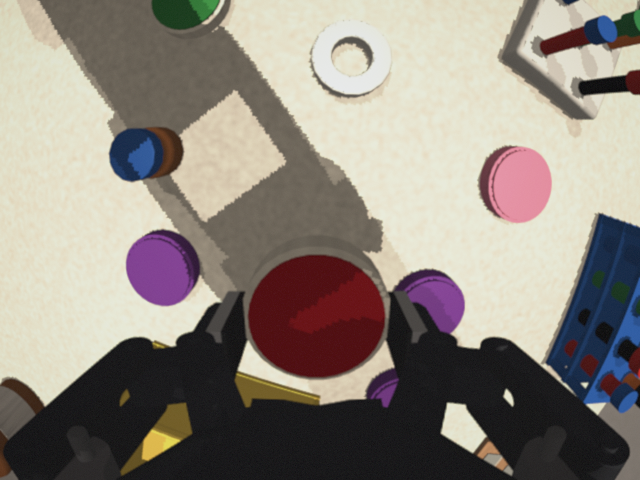

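The dish is held level and centred, with the agar at about (317,316). I'm carrying it to the bay now.

Request:
servo_tool(
  rows=[
    [[-0.0208,0,0.007,0,0.2],[-0.0378,0,0.0128,0,0.2],[-0.0378,0,0.0128,0,0.2],[-0.0378,0,0.0128,0,0.2],[-0.0378,0,0.0128,0,0.2],[-0.0378,0,0.0128,0,0.2],[-0.0378,0,0.0128,0,0.2],[-0.0378,0,0.0128,0,0.2],[-0.0378,0,0.0128,0,0.2],[-0.0378,0,0.0128,0,0.2]],
  ],
)

```text
time: 16.9
tool_pos: [0.563, 0.0172, 0.1437]
ee_rot: [-1.356, 0.95, -0.946]
force: [0.1, 0.6, -1.2]
finger_gap: 0.0574
```

Request:
servo_tool(
  rows=[
    [[-0.0378,0,0.0128,0,0.2],[-0.017,0,0.0058,0,0.2],[0,0,0,7.57,0.2],[0,0,0,7.57,0.2],[0,0,0,7.57,0.2],[0,0,0,0,0.2],[0,0,0,0,0.2]],
  ],
)

```text
time: 17.6
tool_pos: [0.5622, 0.0734, 0.1442]
ee_rot: [-1.19, 1.242, -1.24]
force: [0.6, -0.3, -0.4]
finger_gap: 0.0574
```

Run:
```python
from h import *
np.set_printoptions(suppress=True)
d=shot('wrist','wrist8')
delta([0.5625,0.0737,0.0524],-2.7)
for c in ('wrist','scene'):
  shot(c,c+'8')
  for n in ['bay','mark','index','knob_grip','red_dish']:
    print(c,n,[(np.round(q['xyz'],3).tolist(),round(q['confidence'],2)) for q in arm.place_of(c,n)[:2]])
```

```text
t 17.65 pos [0.5624 0.0734 0.1445] F [ 0.9  0.2 -1.3] gap 0.0575 J [ 0.065  0.227  1.418 -0.     1.499  0.108]
[[-0.044 -0.001  0.999]
 [-0.999 -0.    -0.044]
 [ 0.    -1.    -0.001]]
toolshift [-0.0004  0.0921  0.0002] psi -2.5 twist 0.2
wrist bay [([0.556, 0.077, 0.028], 0.91)]
wrist mark [([0.564, 0.119, 0.033], 0.78)]
wrist index []
wrist knob_grip [([0.715, -0.145, -0.004], 0.59)]
wrist red_dish [([0.562, 0.072, 0.119], 0.93)]
scene bay [([0.557, 0.074, 0.029], 0.75)]
scene mark [([0.56, 0.121, 0.03], 0.96), ([0.664, 0.116, 0.126], 0.74)]
scene index [([0.563, 0.119, 0.026], 0.97)]
scene knob_grip [([0.559, 0.024, 0.065], 0.92)]
scene red_dish [([0.674, -0.391, 0.002], 0.95), ([0.703, -0.484, 0.001], 0.9)]
```

View pics/wrist8.png

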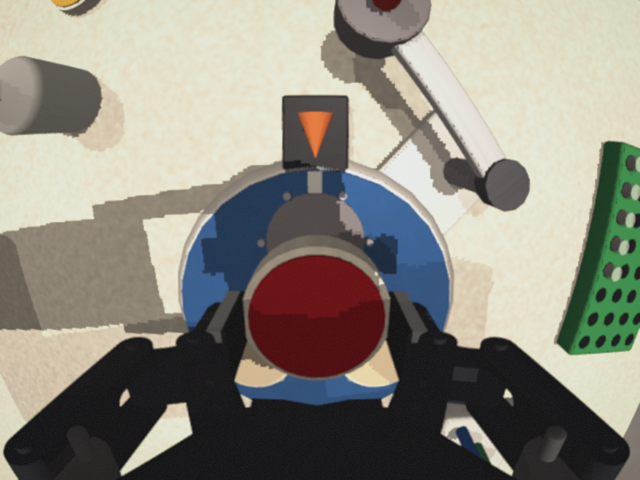

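View pics/scene8.png

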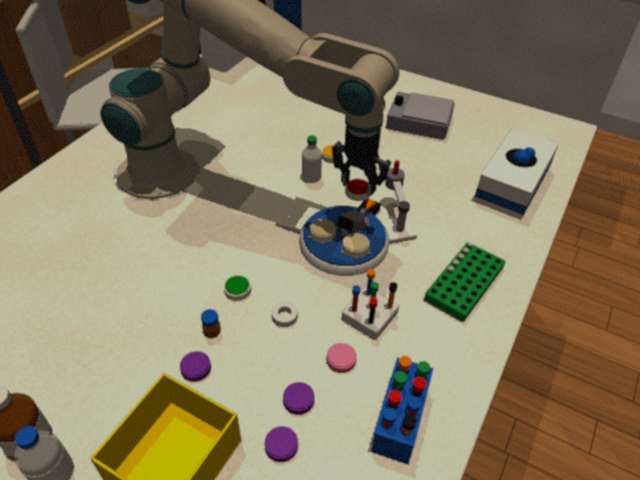

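Run:
```python
from h import *
np.set_printoptions(suppress=True)
d=arm.read_camera('wrist')
im=cv2.imread('pics/wrist8.png')[150:270,220:410]; cv2.imwrite('pics/w8c.png',cv2.resize(im,None,fx=4,fy=4,interpolation=cv2.INTER_CUBIC))
for u,v in ((286,196),(345,196),(261,243),(370,242)): print(wonz(d,u,v,.034))
hsv=cv2.cvtColor(d['pixels'],cv2.COLOR_RGB2HSV)
m=((hsv[...,0]<10)|(hsv[...,0]>170))&(hsv[...,1]>150)&(hsv[...,2]>40); m[:,:240]=0;m[:,400:]=0;m[:230]=0;m[385:]=0
ys,xs=np.nonzero(m)
pts=np.argwhere(m)[:,::-1]; cn=cv2.findContours(m.astype(np.uint8),cv2.RETR_EXTERNAL,cv2.CHAIN_APPROX_NONE)[0]; cn=max(cn,key=cv2.contourArea)[:,0]
for z in (.1396,.1416):
  w=np.array([wonz(d,*p,z)[:2] for p in cn])
  A=np.c_[2*w,np.ones(len(w))]; q=np.linalg.lstsq(A,(w**2).sum(1),rcond=None)[0]; print('dish centre',q[:2],'r',np.sqrt(q[2]+q[0]**2+q[1]**2))
```

```text
[0.5455945 0.1080881 0.034    ]
[0.58363084 0.10627125 0.034     ]
[0.5267191  0.07745445 0.034     ]
[0.59947303 0.07468634 0.034     ]
dish centre [0.56344534 0.07300815] r 0.02710681607266679
dish centre [0.5634955  0.07405248] r 0.026695712599440632
```

View pics/w8c.png

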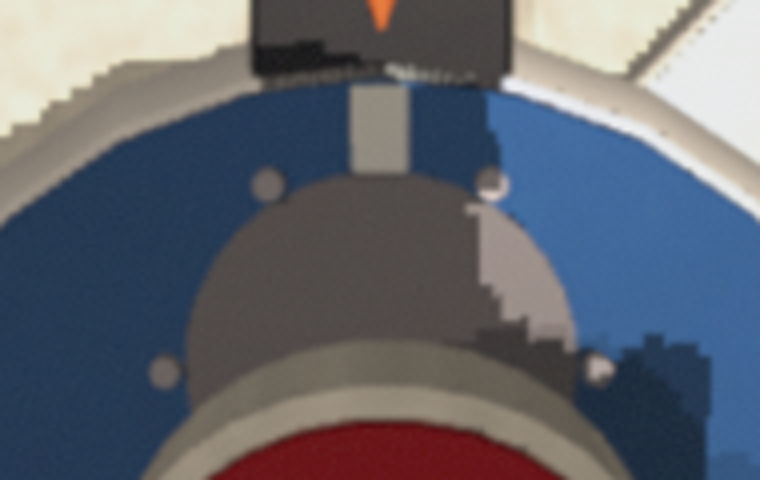

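Request:
servo_tool(
  rows=[
    [[-0.0018,0.02,0,0,0.2],[0,0.02,0,0,0.2],[0,0.02,0,0,0.2],[0,0.014,0,0,0.2],[0,0.009,0,0,0.2],[0,0,0,0,0.2],[0,0,0,0,0.2]],
  ],
)

```text
time: 19.0
tool_pos: [0.5632, 0.0753, 0.063]
ee_rot: [-1.186, 1.243, -1.244]
force: [1.0, -0.0, -0.8]
finger_gap: 0.0574
```

Run:
```python
from h import *
np.set_printoptions(suppress=True)
st()
d=shot('wrist','wrist9'); d2=shot('scene','scene9')
im=cv2.imread('pics/wrist9.png')[180:400,200:440]; cv2.imwrite('pics/w9c.png',cv2.resize(im,None,fx=2.7,fy=2.7,interpolation=cv2.INTER_CUBIC))
```

```text
t 19.0 pos [0.5632 0.0753 0.063 ] F [ 1.  -0.  -0.8] gap 0.0574 J [ 0.068  0.31   1.49  -0.     1.341  0.115]
[[-0.047  0.001  0.999]
 [-0.999 -0.    -0.047]
 [-0.    -1.     0.001]]
```

View pics/w9c.png

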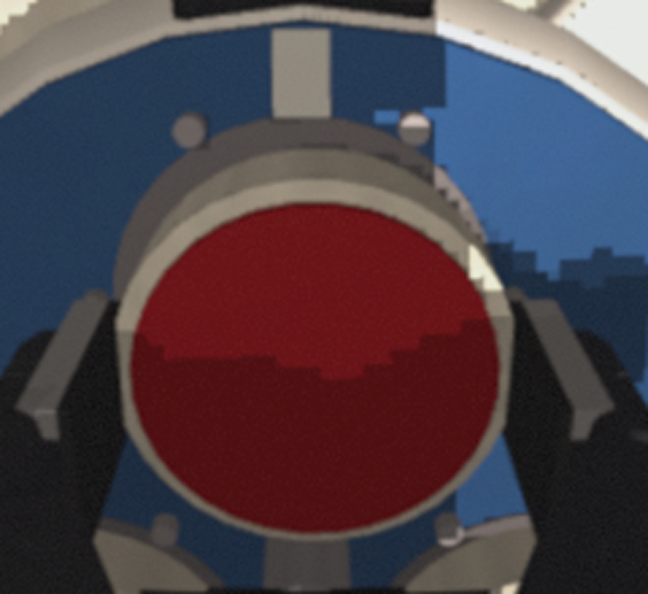

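Run:
```python
from h import *
np.set_printoptions(suppress=True)
d=arm.read_camera('wrist')
P=[wonz(d,200+u/2.7,180+v/2.7,.034) for u,v in ((189,130),(415,128),(164,528),(450,525))]
print(np.array(P),'bay',np.mean(P,0), 'spans',np.linalg.norm(P[0]-P[1]),np.linalg.norm(P[0]-P[2]))
hsv=cv2.cvtColor(d['pixels'],cv2.COLOR_RGB2HSV)
m=((hsv[...,0]<10)|(hsv[...,0]>170))&(hsv[...,1]>150)&(hsv[...,2]>40); m[:,:240]=0;m[:,400:]=0;m[:230]=0;m[385:]=0
cn=cv2.findContours(m.astype(np.uint8),cv2.RETR_EXTERNAL,cv2.CHAIN_APPROX_NONE)[0]; cn=max(cn,key=cv2.contourArea)[:,0]
for z in (.0585,.0605):
  w=np.array([wonz(d,*p,z)[:2] for p in cn])
  A=np.c_[2*w,np.ones(len(w))]; q=np.linalg.lstsq(A,(w**2).sum(1),rcond=None)[0]; print('dish centre',q[:2],'r',np.sqrt(q[2]+q[0]**2+q[1]**2))
s,Rm=st()
```

```text
[[0.54587018 0.1079579  0.034     ]
 [0.58200731 0.10653398 0.034     ]
 [0.53383103 0.03142881 0.034     ]
 [0.58788833 0.02959986 0.034     ]] bay [0.56239921 0.06888014 0.034     ] spans 0.03616518099547553 0.07747026630756736
dish centre [0.56425193 0.07522337] r 0.026957849667734277
dish centre [0.56429822 0.07626721] r 0.026546841639682132
t 19.15 pos [0.5634 0.0753 0.0634] F [-0.4 -0.1 -0.7] gap 0.0577 J [ 0.068  0.309  1.49  -0.     1.341  0.115]
[[-0.047  0.002  0.999]
 [-0.999  0.    -0.047]
 [-0.    -1.     0.002]]
```

Request:
servo_tool(
  rows=[
    [[0,0,-0.0012,0,0.2],[0,0.004,0,0,0.2],[0,0.004,0,0,0.2],[0,0,0,0,0.2]],
  ],
)

```text
time: 19.55
tool_pos: [0.561, 0.0753, 0.0533]
ee_rot: [-1.188, 1.245, -1.243]
force: [-0.6, -0.3, -0.3]
finger_gap: 0.0574
```

Request:
servo_tool(
  rows=[
    [[0,0.0015,0,0,0.2],[0,0.001,0,0,0.2],[0,0,0,0,0.2],[0,0,0,0,0.2]],
  ],
)

```text
time: 19.95
tool_pos: [0.5618, 0.0753, 0.0524]
ee_rot: [-1.186, 1.243, -1.244]
force: [-3.4, -0.6, 5.9]
finger_gap: 0.0575
```

Run:
```python
from h import *
st(); st()
d=shot('wrist','wrist10')
im=cv2.imread('pics/wrist10.png')[180:400,200:440]; cv2.imwrite('pics/w10c.png',cv2.resize(im,None,fx=2.7,fy=2.7,interpolation=cv2.INTER_CUBIC))
```

```text
t 19.95 pos [0.5618 0.0753 0.0524] F [-3.4 -0.6  5.9] gap 0.0575 J [ 0.068  0.32   1.501 -0.     1.32   0.115]
[[-0.047  0.001  0.999]
 [-0.999 -0.    -0.047]
 [ 0.    -1.     0.001]]
t 19.95 pos [0.5618 0.0753 0.0524] F [-3.4 -0.6  5.9] gap 0.0575 J [ 0.068  0.32   1.501 -0.     1.32   0.115]
[[-0.047  0.001  0.999]
 [-0.999 -0.    -0.047]
 [ 0.    -1.     0.001]]
```

View pics/w10c.png

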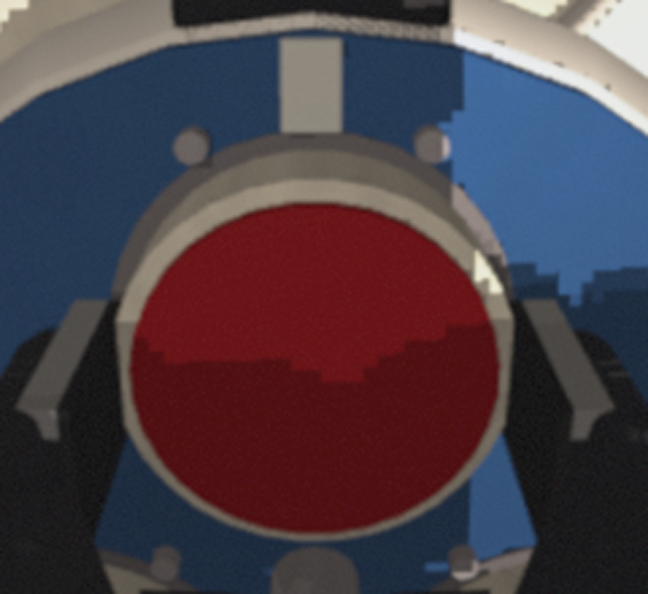

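There is 5.9 N of contact at TCP z = 0.0524, which is exactly bay-floor height. I'll release and rise.

Request:
servo_tool(
  rows=[
    [[0,0,0,0,0.6],[0,0,0,0,0.8],[0,0,0,0,1],[0,0,0,0,1],[0,0,0,0,1],[0,-0.01,0,0,1],[0,-0.03,0,0,1],[0,-0.04,0,0,1],[0,-0.04,0,0,1],[0,-0.02,0,0,1]],
  ],
)

```text
time: 21.0
tool_pos: [0.5627, 0.0754, 0.1972]
ee_rot: [-1.181, 1.239, -1.246]
force: [0.4, 0.6, -0.4]
finger_gap: 0.0851
```

Run:
```python
from h import *
np.set_printoptions(suppress=True)
st()
for c in ('top','wrist','scene'):
  d=shot(c,c+'11')
  for n in ['bay','mark','red_dish','index','head_handle','head_hinge']:
    print(c,n,[(np.round(q['xyz'],3).tolist(),round(q['confidence'],2)) for q in arm.place_of(c,n)[:2]])
```

```text
t 21.0 pos [0.5627 0.0754 0.1972] F [ 0.4  0.6 -0.4] gap 0.0851 J [ 0.068  0.188  1.356 -0.     1.592  0.115]
[[-0.047  0.007  0.999]
 [-0.999  0.    -0.047]
 [-0.001 -1.     0.007]]
top bay [([0.561, 0.075, 0.029], 0.71)]
top mark [([0.55, -0.237, 0.004], 0.4)]
top red_dish [([0.706, -0.275, 0.0], 0.94), ([0.467, -0.436, 0.002], 0.72)]
top index [([0.559, 0.017, -0.005], 0.3)]
top head_handle []
top head_hinge []
wrist bay []
wrist mark [([0.563, 0.116, 0.032], 0.93)]
wrist red_dish [([0.559, 0.072, 0.031], 0.64)]
wrist index [([0.562, 0.119, 0.03], 0.65)]
wrist head_handle [([0.597, 0.211, 0.118], 0.96)]
wrist head_hinge [([0.665, 0.121, 0.12], 0.65)]
scene bay [([0.557, 0.076, 0.027], 0.79)]
scene mark [([0.563, 0.122, 0.028], 0.9), ([0.564, 0.12, 0.027], 0.65)]
scene red_dish [([0.712, -0.274, -0.0], 0.97), ([0.701, -0.483, -0.001], 0.83)]
scene index [([0.566, 0.121, 0.027], 0.75)]
scene head_handle [([0.6, 0.208, 0.12], 0.88)]
scene head_hinge [([0.666, 0.118, 0.125], 0.69)]
```

View pics/wrist11.png

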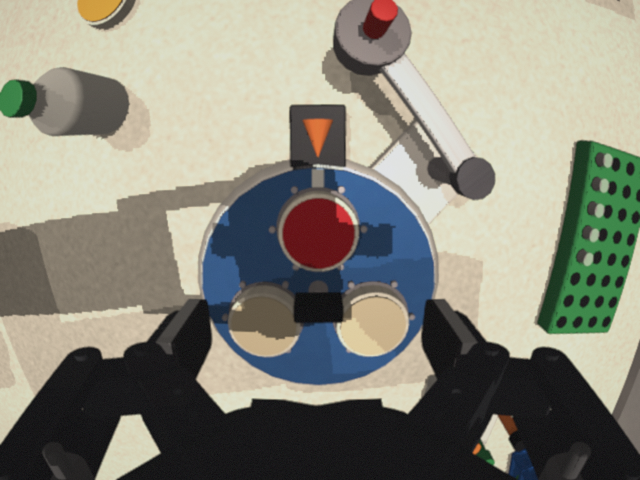

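The dish sits inside the pin ring at (319,231), and the mark at (318,178) lines up with the arrow at (319,157). Next is the head: it needs about 78° counter-clockwise, so I'll grip the handle.

Request:
servo_tool(
  rows=[
    [[-0.0343,0,0.0079,0,1],[-0.0343,0,0.0079,0,1],[-0.0343,0,0.0079,0,1],[-0.0343,0,0.0079,0,1],[0,0,0,-7.58,1],[0,0,0,-7.58,1],[0,0,0,-7.58,1],[0,0,0,-7.58,1],[0,0,0,-7.58,1],[0,0,0,0,1]],
  ],
)

```text
time: 23.05
tool_pos: [0.5995, 0.2109, 0.1917]
ee_rot: [-1.44, 0.745, -0.745]
force: [-0.1, -0.4, -0.1]
finger_gap: 0.0851
```

Run:
```python
from h import *
np.set_printoptions(suppress=True)
delta([0.601,0.211,0.1245],35.2)
d=shot('wrist','wrist12')
for n in ['red_dish','head_handle','head_hinge']:
    print(n,[(np.round(q['xyz'],3).tolist(),round(q['confidence'],2)) for q in arm.place_of('wrist',n)[:2]])
```

```text
t 23.05 pos [0.5995 0.2109 0.1917] F [-0.1 -0.4 -0.1] gap 0.0851 J [ 0.28   0.387  1.128 -0.     1.627 -0.336]
[[ 0.578 -0.     0.816]
 [-0.816 -0.     0.578]
 [ 0.    -1.    -0.   ]]
toolshift [0.0007 0.0672 0.0013] psi 35.3 twist 0.1
red_dish []
head_handle [([0.6, 0.213, 0.121], 0.82)]
head_hinge [([0.665, 0.122, 0.119], 0.76)]
```

View pics/wrist12.png

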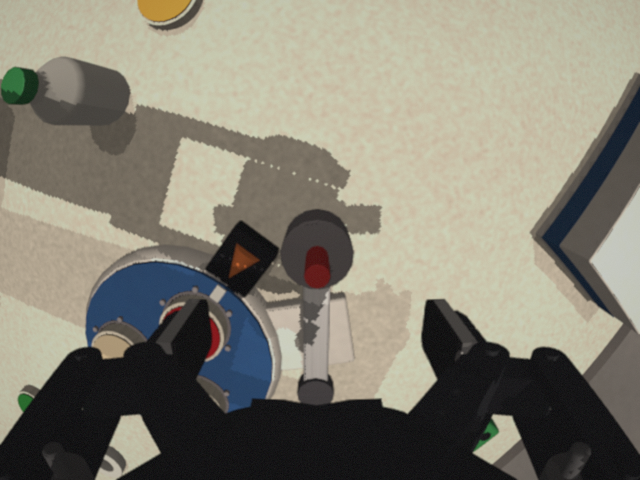

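The red pin at (317,268) is centred between the jaws and the arm runs straight down the image, so I'll descend and grip.

Request:
servo_tool(
  rows=[
    [[0,0.025,0.0005,0,1],[0,0.025,0,0,1],[0,0.017,0,0,1],[0,0,0,0,-1],[0,0,0,0,-1],[0,0,0,0,-1],[0,0,0,0,-1],[0,0,0,0,-1],[0,0,0,0,-1],[0,0,0,0,-1]],
  ],
)

```text
time: 24.25
tool_pos: [0.6004, 0.2113, 0.126]
ee_rot: [-1.438, 0.744, -0.747]
force: [-1.1, 0.5, 5.5]
finger_gap: 0.012
```

Request:
servo_tool(
  rows=[
    [[0,0,0,0,-1],[0.0003,0,-0.0058,-3,-1],[0.0006,0,-0.0116,-6,-1],[0.0006,0,-0.0116,-6,-1],[0.0006,0,-0.0116,-6,-1]],
  ],
)

```text
time: 24.75
tool_pos: [0.5717, 0.1827, 0.1261]
ee_rot: [-1.52, 0.457, -0.459]
force: [-0.7, 0.6, 5.8]
finger_gap: 0.0118
```

Run:
```python
from h import *
s,Rm=st(); h=np.array([.666,.119]); v=s['tool_pos'][:2]-h; print(np.hypot(*v),np.degrees(np.arctan2(v[1],v[0])), np.round(Rm.T@s['force'],1))
d=shot('wrist','wrist13')
```

```text
t 24.75 pos [0.5717 0.1827 0.1261] F [-0.7  0.6  5.8] gap 0.0118 J [ 2.470e-01  3.290e-01  1.333e+00  1.000e-03  1.478e+00 -7.390e-01]
[[ 0.834  0.002  0.552]
 [-0.552  0.001  0.834]
 [ 0.001 -1.     0.002]]
0.11377239363841066 145.97943223037308 [-0.9 -5.8  0.1]
```

View pics/wrist13.png

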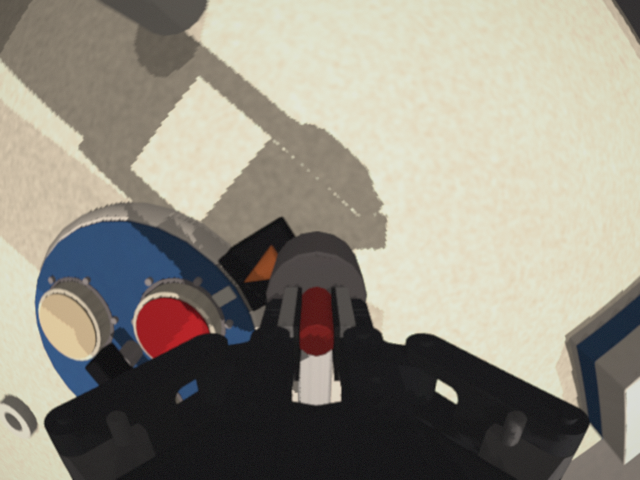

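The grip holds and the head follows with only small forces. I've done 21° and have about 57° left.

Request:
servo_tool(
  rows=[
    [[0.0006,0,-0.0116,-6,-1],[0.0006,0,-0.0116,-6,-1],[0.0006,0,-0.0116,-6,-1],[0.0006,0,-0.0116,-6,-1],[0.0006,0,-0.0116,-6,-1],[0.0006,0,-0.0116,-6,-1],[0.0006,0,-0.0116,-6,-1],[0.0006,0,-0.0116,-6,-1]],
  ],
)

```text
time: 25.6
tool_pos: [0.5552, 0.0929, 0.126]
ee_rot: [-1.561, -0.196, 0.201]
force: [-9.1, -0.5, 10.9]
finger_gap: 0.0117
```

Run:
```python
from h import *
s,Rm=st(); h=np.array([.666,.119]); v=s['tool_pos'][:2]-h; print(np.hypot(*v),np.degrees(np.arctan2(v[1],v[0])), np.round(Rm.T@s['force'],1))
```

```text
t 25.6 pos [0.5552 0.0929 0.126 ] F [-9.1 -0.5 10.9] gap 0.0117 J [ 0.1    0.232  1.45   0.     1.463 -1.724]
[[ 0.968 -0.003 -0.25 ]
 [ 0.25  -0.     0.968]
 [-0.003 -1.     0.001]]
0.11383780999398313 -166.72332293107894 [ -8.9 -10.9   1.7]
```

Request:
servo_tool(
  rows=[
    [[-0.0005,0,-0.0058,-3,-1],[0,0,-0.0058,-3,-1],[0.0002,0,-0.0039,-2,-1],[0,0,0,0,-1]],
  ],
)

```text
time: 26.0
tool_pos: [0.5602, 0.0774, 0.126]
ee_rot: [-1.55, -0.304, 0.306]
force: [-8.9, -2.5, 9.6]
finger_gap: 0.0118
```

Run:
```python
from h import *
s,Rm=st(); h=np.array([.666,.119]); v=s['tool_pos'][:2]-h; print(np.hypot(*v),np.degrees(np.arctan2(v[1],v[0])), np.round(Rm.T@s['force'],1))
```

```text
t 26.0 pos [0.5602 0.0774 0.126 ] F [-8.9 -2.5  9.6] gap 0.0118 J [ 7.200e-02  2.380e-01  1.443e+00 -1.000e-03  1.462e+00 -1.886e+00]
[[ 0.926 -0.001 -0.379]
 [ 0.379 -0.001  0.926]
 [-0.001 -1.    -0.001]]
0.11369576725424646 -158.531926469943 [-9.2 -9.6  1. ]
```

Request:
servo_tool(
  rows=[
    [[-0.0005,0,-0.002,-1,-1],[0,0,-0.0015,-0.7,-1],[0,0,-0.001,-0.5,-1],[0,0,0,0,-1]],
  ],
)

```text
time: 26.4
tool_pos: [0.5611, 0.0753, 0.126]
ee_rot: [-1.542, -0.334, 0.336]
force: [-10.5, 4.7, 10.9]
finger_gap: 0.0123
```

Run:
```python
from h import *
s,Rm=st(); h=np.array([.666,.119]); v=s['tool_pos'][:2]-h; print(np.hypot(*v),np.degrees(np.arctan2(v[1],v[0])), np.round(Rm.T@s['force'],1))
```

```text
t 26.4 pos [0.5611 0.0753 0.126 ] F [-10.5   4.7  10.9] gap 0.0123 J [ 0.067  0.239  1.441  0.003  1.463 -1.931]
[[ 0.91  -0.002 -0.414]
 [ 0.414  0.002  0.91 ]
 [-0.001 -1.     0.003]]
0.1136906291466278 -157.3777565782166 [ -7.6 -10.9   8.7]
```

Request:
servo_tool(
  rows=[
    [[0,0,-0.0015,0,-1],[0,0,-0.0015,0,-1],[0,0,0,0,-1]],
  ],
)

```text
time: 26.7
tool_pos: [0.5612, 0.0751, 0.126]
ee_rot: [-1.537, -0.334, 0.339]
force: [-15.8, 15.9, 12.8]
finger_gap: 0.0124
```

Run:
```python
from h import *
s,Rm=st(); h=np.array([.666,.119]); v=s['tool_pos'][:2]-h; print(np.hypot(*v),np.degrees(np.arctan2(v[1],v[0])), np.round(Rm.T@s['force'],1))
```

```text
t 26.7 pos [0.5612 0.0751 0.126 ] F [-15.8  15.9  12.8] gap 0.0124 J [ 0.065  0.241  1.439  0.007  1.466 -1.936]
[[ 0.909 -0.005 -0.416]
 [ 0.416  0.007  0.909]
 [-0.002 -1.     0.008]]
0.11366994097113059 -157.274141901817 [ -7.8 -12.6  21.2]
```

Resistance rises to 21 N with no further motion, so the head is on its stop. I'll relax the push, open and rise straight up.

Request:
servo_tool(
  rows=[
    [[-0.0005,0,0.0025,0,-1],[0,0,0,0,-0.6],[0,0,0,0,0],[0,0,0,0,0.5],[0,0,0,0,0.5],[0,-0.015,0,0,0.5],[0,-0.03,0,0,0.5],[0,-0.04,0,0,0.5],[0,-0.04,0,0,0.5],[0,0,0,0,0.5]],
  ],
)

```text
time: 27.7
tool_pos: [0.5636, 0.0733, 0.2583]
ee_rot: [-1.547, -0.344, 0.324]
force: [-0.2, -0.3, 0.7]
finger_gap: 0.0637
```

Run:
```python
from h import *
st()
d=shot('wrist','wrist14')
```

```text
t 27.7 pos [0.5636 0.0733 0.2583] F [-0.2 -0.3  0.7] gap 0.0637 J [ 0.064  0.163  1.262 -0.     1.704 -1.932]
[[ 0.911  0.013 -0.413]
 [ 0.413  0.001  0.911]
 [ 0.012 -1.    -0.005]]
```

View pics/wrist14.png

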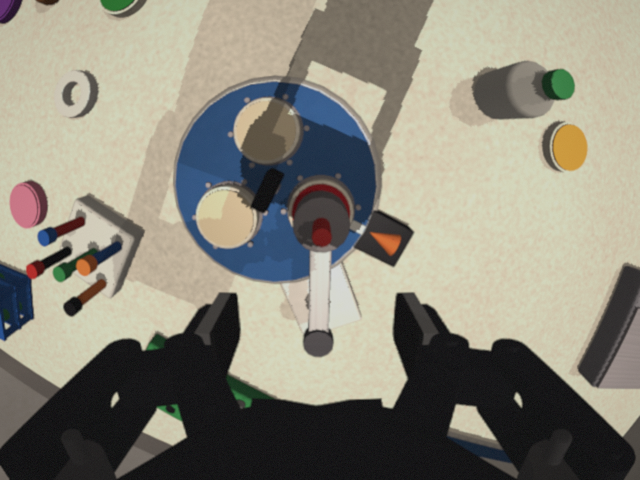

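The head now sits over the dish at (320,215). I'll move the arm aside to verify from the fixed cameras.

Request:
servo_tool(
  rows=[
    [[-0.017,0,-0.038,0,0.5],[-0.017,0,-0.038,0,0.5],[-0.017,0,-0.038,0,0.5],[-0.017,0,-0.038,0,0.5],[-0.017,0,-0.038,0,0.5],[-0.017,0,-0.038,0,0.5],[-0.017,0,-0.038,0,0.5],[0,0,0,0,0.5],[0,0,0,0,0.5]],
  ],
)

```text
time: 28.65
tool_pos: [0.5627, -0.2188, 0.2487]
ee_rot: [-1.544, -0.332, 0.334]
force: [0.1, 0.9, -0.4]
finger_gap: 0.0641
```

Run:
```python
from h import *
np.set_printoptions(suppress=True)
st()
c=np.array([.560,.0217])
for cam in ('top','scene'):
  d=shot(cam,cam+'15')
  for n in ['knob_grip','mark','index','bay','red_dish','head_handle','head_hinge','yellow_dish','green_dish','stain_jar','tape_roll','wash_bottle']:
    print(cam,n,[(np.round(q['xyz'],3).tolist(),round(q['confidence'],2)) for q in arm.place_of(cam,n)[:2]])
im=cv2.imread('pics/top15.png')[160:290,170:330]; cv2.imwrite('pics/top15c.png',cv2.resize(im,None,fx=4.5,fy=4.5,interpolation=cv2.INTER_CUBIC))
im=cv2.imread('pics/scene15.png')[160:290,280:440]; cv2.imwrite('pics/scene15c.png',cv2.resize(im,None,fx=4.5,fy=4.5,interpolation=cv2.INTER_CUBIC))
```

```text
t 28.65 pos [ 0.5627 -0.2188  0.2487] F [ 0.1  0.9 -0.4] gap 0.0641 J [-0.432  0.278  1.148  0.     1.717 -2.427]
[[ 0.911 -0.002 -0.412]
 [ 0.412  0.001  0.911]
 [-0.001 -1.     0.002]]
top knob_grip [([0.559, 0.024, 0.062], 0.84)]
top mark [([0.564, 0.116, 0.032], 0.62), ([0.563, 0.022, 0.064], 0.48)]
top index [([0.561, 0.119, 0.031], 0.76)]
top bay [([0.559, 0.074, 0.031], 0.8), ([0.667, 0.12, 0.122], 0.64)]
top red_dish [([0.56, 0.069, 0.032], 0.76), ([0.462, -0.437, 0.004], 0.65)]
top head_handle [([0.564, 0.079, 0.118], 0.8)]
top head_hinge [([0.668, 0.124, 0.125], 0.82)]
top yellow_dish [([0.377, 0.308, 0.0], 0.93)]
top green_dish []
top stain_jar []
top tape_roll [([0.549, -0.239, 0.003], 0.65), ([0.378, 0.306, 0.0], 0.57)]
top wash_bottle [([0.366, 0.195, 0.0], 0.96)]
scene knob_grip [([0.559, 0.023, 0.062], 0.83)]
scene mark [([0.562, 0.12, 0.031], 0.98)]
scene index [([0.565, 0.119, 0.028], 0.65)]
scene bay [([0.56, 0.076, 0.12], 0.32)]
scene red_dish [([0.466, -0.432, 0.002], 0.95), ([0.677, -0.391, 0.001], 0.94)]
scene head_handle [([0.561, 0.074, 0.12], 0.67)]
scene head_hinge [([0.665, 0.116, 0.128], 0.85)]
scene yellow_dish [([0.375, 0.304, -0.0], 0.6), ([0.554, -0.236, 0.004], 0.33)]
scene green_dish [([0.56, 0.074, 0.03], 0.67), ([0.421, -0.227, -0.006], 0.59)]
scene stain_jar [([0.439, -0.346, -0.002], 0.84), ([0.555, -0.235, 0.006], 0.69)]
scene tape_roll [([0.554, -0.238, 0.005], 0.77)]
scene wash_bottle [([0.369, 0.2, 0.002], 0.74), ([0.374, 0.307, 0.004], 0.48)]
```

View pics/top15c.png

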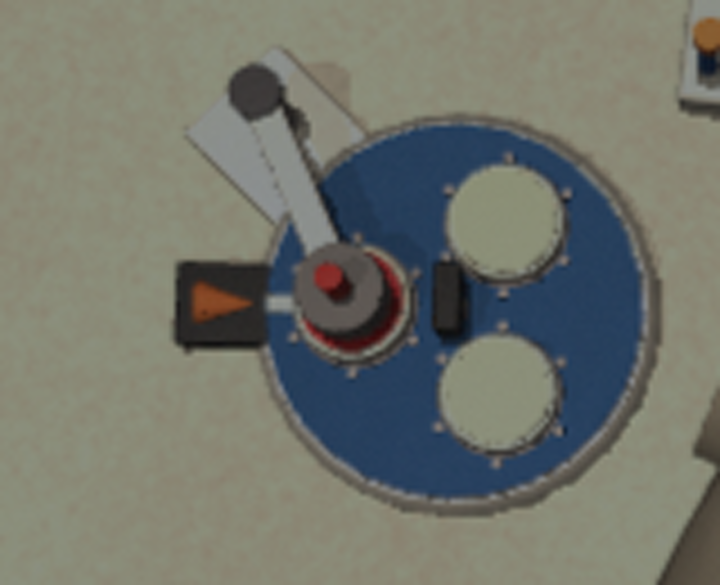

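View pics/scene15c.png

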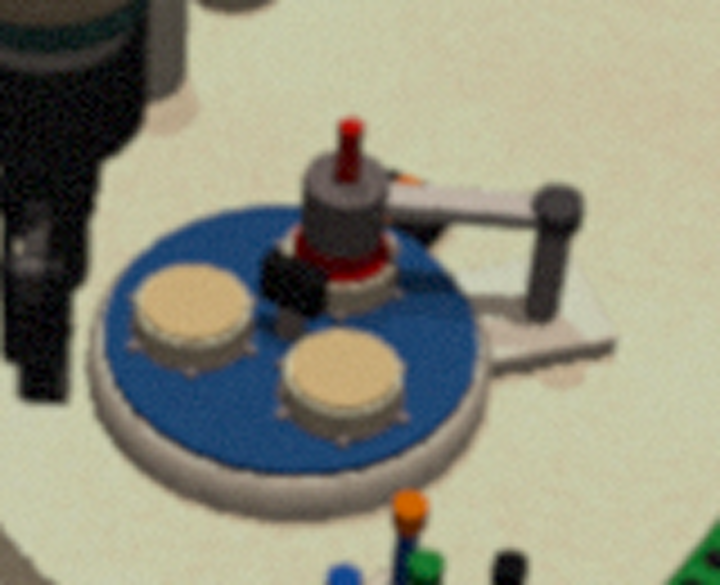

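The fixed cameras agree on the result:
- **Dish:** flat inside the pin ring, under the head.
- **Mark:** in line with the arrow in the top crop, mark (280,303) and arrow tip (252,303).
- **Head:** handle over the bay at about (0.562, 0.077).

The arm is clear, so I'm handing the job in.

Run:
```python
from h import *
print(arm.finish_job()); st()
```

```text
the job is handed in; nothing more can be done
None
the job is handed in; nothing more can be done
```

The job is handed in, with no verdict reported. The red dish is in the empty bay, the bay's white mark points at the orange arrow, and the camera head is swung in against its stop.

**What I did**
- I gripped the knob and turned the carousel about 115° counter-clockwise until the mark met the arrow.
- I lifted the red dish level and set it on the bay floor, feeling contact at floor height (30 mm), then released it.
- I gripped the red pin and swung the head in about 78°, until force rose to 21 N with no further motion. Then I released it and moved the arm clear, at about 28.7 s of the 72 s allowed.

**Last checks**
- **Carousel:** the mark and arrow tip line up in the top and wrist pictures. The networks put mark and index 3–4 mm apart, against a limit of 7 mm; their own error is about 4 mm.
- **Dish:** it lies flat inside the six pins. `place_of` from the top camera put the dish 5 mm from the bay, close to the 6 mm limit. The head partly hid the dish in that view. The pins allow only about 3.5 mm of play, and the wrist picture before the swing showed it central.
- **Head:** the handle direction measured about 202.8°, against 203.1° expected at the stop.
- **Bystanders:** all five were found within a few millimetres of where they started. The top camera missed the green dish and the jar in that last picture, but the scene camera found both.

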